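# Put the chuck spacer discs back in their slotted stand and shut the keeper

### The job

Put the three steel spacer discs lying on the bench away in their slotted stand: slide each one flat, from the front, into the slot made for its thickness (thick at the bottom, medium in the middle, thin at the top) until it is fully home against the rear posts. Then swing the wire keeper fully shut across the front of the stand so that the discs cannot slide out. Leave the caliper, the bottles and the model chassis where they are.

Things in the scene. Friction and masses are not known exactly. Their poses are not given: they have to be found in the camera images.
- disc_thick: steel spacer disc, 60 mm diameter, 14 mm thick, 12 mm bore, about 0.3 kg, lying flat on the bench. Origin at the disc's centre (mid-thickness); z is the disc's axis
- disc_medium: the same, 10 mm thick, about 0.2 kg. Origin at the disc's centre (mid-thickness)
- disc_thin: the same, 6 mm thick, about 0.13 kg. Origin at the disc's centre (mid-thickness)
- stand: disc stand, fixed to the bench, 69 mm tall. Origin on the bench below the axis on which all three discs are centred when home; x points the way discs are slid in, from the open front to the rear, y to the left seen from the front. Three slots, one above the other, between flat plates with tops (in mm above the bench) at 12 (base), 32, 48 and 60 (cover); the upper three are 2.5 thick
- slot_thick (a point): centre of the thick disc when home in the bottom slot: on the stand's axis, 19 mm above the bench; the slot is 17.5 mm high, floor at 12 mm. Axes as the stand's
- slot_medium (a point): centre of the medium disc when home in the middle slot: on the stand's axis, 37 mm above the bench; the slot is 13.5 mm high, floor at 32 mm
- slot_thin (a point): centre of the thin disc when home in the top slot: on the stand's axis, 51 mm above the bench; the slot is 9.5 mm high, floor at 48 mm
- keeper (a joint): angle of the wire keeper (gate) in rad: 0 = shut across the front, against its stop; 1.5 to 1.85 = open, standing out to the stand's left. It stays where it is left and moves with under 2 N at 45 mm from its pivot. It opens clockwise seen from above, its arm swinging from the stand's -x toward its +y; it is shut by pushing the arm back round from behind
- keeper_bar (a point): middle of the upright end wire of the keeper, 35 mm above the bench; shut, it stands in front of the discs at x = -36, y = -6 mm of the stand
- caliper: slide caliper lying flat, 215 mm long, a bystander; origin at the middle of its underside
- glue_bottle: black bottle with white nozzle, 142 mm tall, a bystander; origin at the middle of its underside
- red_bottle: small red and white bottle, 75 mm tall, a bystander; origin at the middle of its underside
- loco_chassis: part-built model locomotive chassis, 246 mm long, 51 mm tall, a bystander; origin at the middle of its underside
- nose (a point): front tip of the plates, at x = -28 mm, 32 mm up; axes as the stand's. Each plate is a nose 36 mm wide (in y) from its rounded tip back to x = 18 mm, so that fingers holding a disc across its diameter along y pass beside the noses; from x = 18 to 48 mm the plates are 72 mm wide (base and cover on the left out to y = 53 mm, round the keeper's pivot)
- rear_post (a point): foot of the left one of the two rear posts, 10 mm diameter, at x = 25.5, y = 25.5 mm of the stand; the right one is at y = -25.5 mm. They stop and centre a disc within about 1 mm of home; a home disc's front edge is then at x = -30 mm
- keeper_pivot (a point): the keeper's upright pivot at x = 30, y = 46 mm of the stand, at bench height. From it two parallel wires, 5 mm thick, 19 and 51 mm above the bench, run 66 mm straight out (the arm; shut, it lies forward along the stand's left side at y = 46 mm), then turn square and run 52 mm (shut: to the right across the front at x = -36 mm)
Things that resemble listed ones, but are neither listed nor needed, are in the scene too. What is shaped like the disc_thick but brown or pink is not meant.

How it is judged:
By the outcome, as a careful person would: the job done as asked, in the order asked, and still so for the second after the job is handed in, with the robot touching nothing.
It also fails if it takes over 72 s, if anything falls off the work surface, if the arm or the gripper's body presses on something with over 40 N, if the wrist force passes 120 N, or if a joint passes its speed limit or range.

### The arm

A 7-joint arm with a two-finger parallel gripper is mounted at the origin on a cart in front of the work surface, level with it; the furniture and walls round the work are solid. World frame = base frame: x ahead of the robot, y to its left, z up, the work surface at z = 0. Lengths are in m, angles in degrees, forces in N, time in s.
With the tool pointing down it reaches from about 0.4 to 0.875 m from the base axis. Payload 6.5 kg.
Tool frame: the origin (TCP) lies at the very end of the fingers, on their centre line; the grasp point (between the pads) lies 19 mm behind it (bot.grip_point_offset is the distance from the TCP to the grasp point, in m); z points along the fingers, y is the line along which they close (so a half turn about z gives the same grasp; the last joint's range is limited). The gripper opens to 88 mm and grips with 3 to 60 N. Pads are 18 mm wide; open, the fingers measure 123 mm over their backs; the gripper's body (75 mm by 187 mm) begins 45 mm behind the grasp point.
Start: joints at [-3.793, 30.733, -0.252, 88.115, 0.149, 61.152, -4.079], TCP at [0.65, 0, 0.239] pointing down, gripper open.
Joint ranges: [-154.64, 154.64], [-21.42, 123.67], [-72.66, 72.17], [13.99, 137.28], [-74.86, 254.86], [10.95, 109.41], [-158.01, 158.01]. Speed limits (degrees/s): [136.94, 136.94, 180, 180, 180, 180, 180].

### API

Orientations are given as [roll, pitch, yaw] about the fixed x, y, z axes, in that order (R = Rz(yaw) Ry(pitch) Rx(roll)).
In Python, from rig import bot gives the robot as it stands. The module is installed in compiled form; this text tells all that it offers.
- The arm moves only by the shell command python3 -m handwheel 'ROWS' [OPENING] [FORCE]. ROWS is JSON, a list of rows, each a list of 2 entries, a list of its own where there are three numbers: the shift along the world's x, y, z scaled (see below), then the turn, a rotation vector about the world's x, y, z scaled (see below). In form: [[[dx, dy, dz], [wx, wy, wz]], ...]. A call has exactly 8 rows; each row shifts and turns the commanded pose from where the row before left it; what a row does not reach is not made up. The controller multiplies each number of a shift by 0.25 m and each number of a turn by 10 degrees. A row lasts 1/8 s, in which the tool goes at most 62.5 mm and 10.7 degrees, less where a joint would pass 70% of its speed; a pose out of reach is approached as far as the arm can. A call with a number of a shift or a turn outside -1 to 1 is refused whole. A call with a gripper value outside its range is refused whole. OPENING is the closure, from -1 (fully open) to 1 (shut), set as the call begins (- or left out, the last holds). The fingers move at their own pace and stop on an object; FORCE is the grip in N (left out, the last holds). Time passes only in rows, so rows that do not move let the fingers close, or fill a call up. It gives the time, the measured TCP pose, the force, the opening and the grip force at its end, in the units of the state.
- bot.state(): the state, without advancing time (a new reading comes with each control period).
- bot.read_camera(name): name is "scene" or "side" or "wrist"; returns a dict with "img" (400x640x3 uint8, red, green, blue), "depth" (400x640 float32, m along the optical axis (not along the pixel's ray), 0 where there is no reading), "K" (3x3 intrinsics, pixels), "extrinsics" (4x4, takes a point from camera to world coordinates). Camera axes: x right, y down, z forward; pixel columns grow to the right and rows downward; lengths in m; the calibration is good to about 2 mm. The wrist camera is an equidistant fisheye: a pixel r from the principal point sees the ray r / f radians off the axis. A picture is of the moment at which its call begins.
- bot.job_done(): hands the job in; it is judged then, once.
The state is a dict: "t": time; "qpos": joint angles; "joint_vel": joint speeds; "joint_torque": joint torques, N m; "ee_pos": TCP position; "tcp_rot": TCP orientation; "wrist_force": force on the tool from outside, world axes, zero at the start; "moment": the same for the moment, N m; "gripper_width": finger opening in m; "gripper_force": force on a finger pad.
Only numpy, scipy, OpenCV 4.12 (cv2) and the standard library are available. Lean on these libraries where they do the work, as an engineer would, in place of code of your own. Each camera call takes 0.05 s, during which the arm holds its last target. There are 200 camera calls.

## Working session

There is one attempt and no reset: what is moved stays moved. The work goes in short steps, Python scripts to look and compute and a shell command to move; the robot and the scene stay as the last step left them, time stands still between calls to the robot, and variables do not carry over. Pictures are saved under pics/ and viewed, at most 12 in all, crops included, and the job is handed in when it is done.

```bash
mkdir -p pics; cat > h.py <<'E'
import numpy as np, cv2
from rig import bot
def shot(n):
    c=bot.read_camera(n); np.savez(f'pics/{n}.npz',**{k:c[k] for k in('img','depth','K','extrinsics')}); return c
def world(c):
    K=c['K'];d=c['depth'];v,u=np.mgrid[:d.shape[0],:d.shape[1]]
    p=np.stack([(u-K[0,2])/K[0,0]*d,(v-K[1,2])/K[1,1]*d,d],-1)
    return p@c['extrinsics'][:3,:3].T+c['extrinsics'][:3,3]
E
python3 - <<'E'
from h import *
for n in('scene','side'):
    c=shot(n); cv2.imwrite(f'pics/{n}0.png',c['img'][:,:,::-1]); print(n,c['K'].tolist(),c['extrinsics'].round(3).tolist())
print(bot.state())
E
```

```text
scene [[377.2429770493541, 0.0, 321.1722468135873], [0.0, 377.2429770493541, 197.52424450320845], [0.0, 0.0, 1.0]] [[0.69, -0.47, 0.55, -0.01], [-0.724, -0.434, 0.537, -0.684], [-0.014, -0.769, -0.64, 0.74], [0.0, 0.0, 0.0, 1.0]]
side [[383.2227941369083, 0.0, 322.96217411093033], [0.0, 383.2227941369083, 203.84131646260494], [0.0, 0.0, 1.0]] [[0.998, -0.058, 0.037, 0.546], [-0.066, -0.658, 0.75, -0.901], [-0.019, -0.751, -0.66, 0.735], [0.0, 0.0, 0.0, 1.0]]
{'t': 0.1, 'qpos': array([-3.79287152, 30.77213526, -0.25300138, 88.16364643,  0.14938146,
       61.15237626, -4.07934289]), 'joint_vel': array([ 0.0802607 , -0.13076854,  0.06613116, -0.05074061, -0.0079192 ,
       -0.02487904,  0.04828476]), 'joint_torque': array([ 3.46889319e-03, -5.72081137e+01,  9.94492471e-01, -2.52229267e+01,
       -5.61024144e-02,  1.35207170e-02,  4.56839609e-05]), 'ee_pos': array([ 6.49455842e-01, -2.97961186e-05,  2.37947924e-01]), 'tcp_rot': array([-1.79912483e+02,  7.53677104e-03,  9.00031892e+01]), 'wrist_force': array([-0.39641179, -0.04691303,  0.57312288]), 'moment': array([-3.26601270e-05,  2.63192081e-02, -1.94622542e-02]), 'gripper_force': 0.0, 'gripper_width': 0.08803377568729932}
```

View pics/scene0.png

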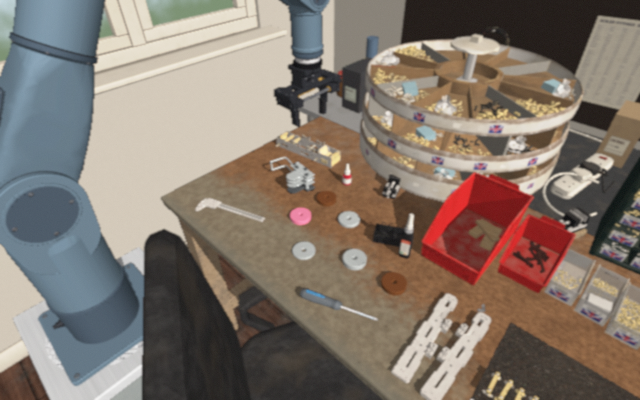

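View pics/side0.png

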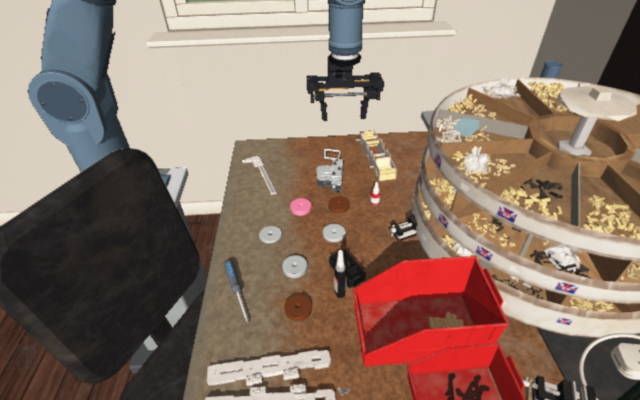

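Both views show three grey discs: scene (303,250), (349,219), (355,260), and side (270,234), (334,233), (294,266). The pink disc at side (301,206) and the brown ones at (339,204) and (298,306) are not meant. The stand, with its keeper, is at side (330,170). Next I'll measure positions and thicknesses and enlarge the crop.

```bash
python3 - <<'E'
from h import *
for n,seeds in(('scene',[(303,250),(349,219),(355,260),(299,176)]),('side',[(270,234),(334,233),(294,266),(330,170)])):
    c=np.load(f'pics/{n}.npz'); P=world(c)
    hsv=cv2.cvtColor(c['img'],cv2.COLOR_RGB2HSV)
    for (u,v) in seeds:
        w=P[v-16:v+17,u-20:u+21]; h=hsv[v-16:v+17,u-20:u+21]
        m=(h[...,1]<60)&(w[...,2]>0.002)&(h[...,2]>90)
        q=w[m]
        k=cv2.minEnclosingCircle(q[:,:2].astype(np.float32))
        print(n,(u,v),m.sum(),'med z',np.median(q[:,2]).round(4),'c',q.mean(0).round(4),'mec',np.round(k[0],4),round(k[1],4))
    b=P[190:200,(190 if n=='scene' else 215):(200 if n=='scene' else 225)]; print(np.nanmedian(b[...,2]))
a=np.load('pics/scene.npz')['img'][145:275,255:385,::-1]; b=np.load('pics/side.npz')['img'][140:290,245:395,::-1]
cv2.imwrite('pics/crop1.png',np.hstack([cv2.resize(a,(400,400),interpolation=3),cv2.resize(b,(400,400),interpolation=3)]))
c=shot('wrist'); cv2.imwrite('pics/wrist0.png',c['img'][:,:,::-1]); print(c['K'].tolist(),c['extrinsics'].round(3).tolist())
E
```

```text
scene (303, 250) 313 med z 0.0053 c [ 0.4341 -0.1846  0.0099] mec [ 0.2268 -0.4221] 0.3526
scene (349, 219) 273 med z 0.0092 c [ 0.598  -0.1981  0.0169] mec [ 0.3125 -0.4294] 0.4104
scene (355, 260) 408 med z 0.013 c [ 0.4962 -0.303   0.0158] mec [ 0.2608 -0.4848] 0.3358
scene (299, 176) 597 med z 0.0483 c [0.6157 0.0177 0.0454] mec [ 0.3447 -0.2639] 0.5493
-0.0006379635295964414
side (270, 234) 308 med z 0.0066 c [ 0.4378 -0.1827  0.0089] mec [ 0.4846 -0.5234] 0.3827
side (334, 233) 320 med z 0.0103 c [ 0.6063 -0.1919  0.0098] mec [ 0.6072 -0.1883] 0.0314
side (294, 266) 452 med z 0.0142 c [ 0.5016 -0.3004  0.0133] mec [ 0.5025 -0.2919] 0.0357
side (330, 170) 560 med z 0.058 c [0.6162 0.0177 0.0505] mec [ 0.6009 -0.3708] 0.5332
-0.6258721673639945
[[309.70691628693146, 0.0, 325.5503914697297], [0.0, 309.70691628693146, 202.1306319386813], [0.0, 0.0, 1.0]] [[1.0, 0.001, -0.002, 0.649], [0.001, -0.965, -0.263, 0.066], [-0.002, 0.263, -0.965, 0.384], [0.0, 0.0, 0.0, 1.0]]
```

View pics/crop1.png

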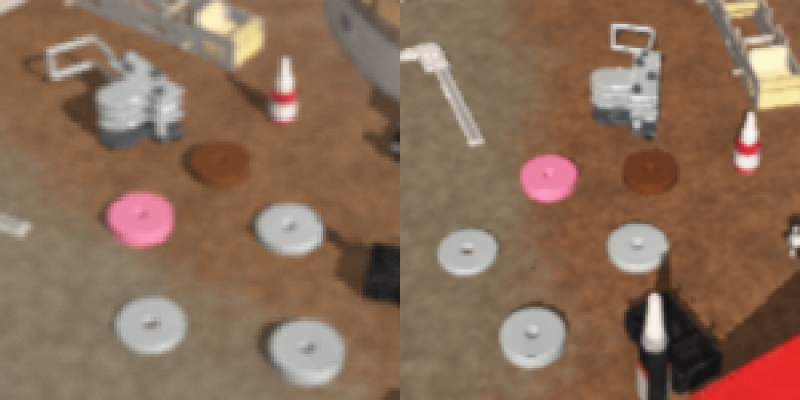

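View pics/wrist0.png

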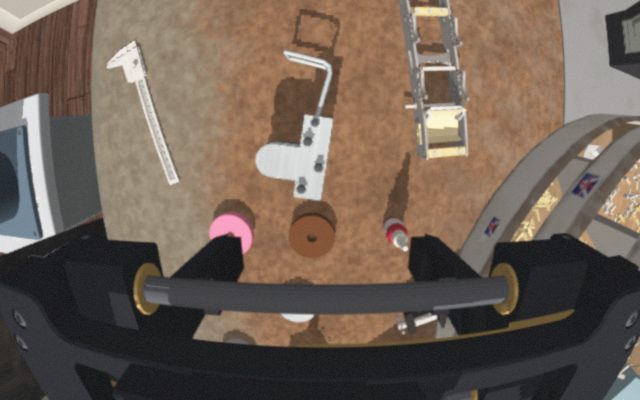

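The crops confirm it. The thin disc (z≈6) is at side (270,234), the medium (z≈10) at (334,233) and the thick (z≈14) at (294,266). The wrist view shows the stand from above, nose at (258,160), rear plate (295..333, 113..199), and the keeper open, from (318,115) to (330,65) to (285,53). Next I'll get precise positions.

```bash
cat >> h.py <<'E'
def wray(c,uv,z):
    K=c['K'];T=c['extrinsics'];d=(np.asarray(uv,float)-K[:2,2])/K[0,0];r=np.hypot(*d.T)
    s=np.where(r>1e-9,np.sin(r)/np.maximum(r,1e-9),1)
    w=np.c_[d*s[:,None],np.cos(r)]@T[:3,:3].T
    return T[:3,3]+w*((z-T[2,3])/w[:,2])[:,None]
def pray(c,uv,z):
    K=c['K'];T=c['extrinsics'];w=np.c_[(np.asarray(uv,float)-K[:2,2])/K[0,0],np.ones(len(uv))]@T[:3,:3].T
    return T[:3,3]+w*((z-T[2,3])/w[:,2])[:,None]
E
python3 - <<'E'
from h import *
for n,S in(('scene',[(303,250,6),(349,219,10),(355,260,14)]),('side',[(270,234,6),(334,233,10),(294,266,14)])):
    c=np.load(f'pics/{n}.npz'); hsv=cv2.cvtColor(c['img'],cv2.COLOR_RGB2HSV)
    for u,v,t in S:
        m=((hsv[...,1]<45)&(hsv[...,2]>110)).astype(np.uint8); k=np.zeros_like(m);cv2.circle(k,(u,v),20,1,-1)
        _,L,st,ce=cv2.connectedComponentsWithStats(m&k,connectivity=4); i=L[v-14:v+15,u-14:u+15]; i=np.bincount(i[i>0]).argmax()
        cs,_=cv2.findContours((L==i).astype(np.uint8),0,1); p=cs[np.argmax([len(x) for x in cs])][:,0]
        w=pray(c,p,t/1e3)[:,:2]; cam=c['extrinsics'][:2,3]
        # far half of the top rim is free of the side wall
        dr=w.mean(0)-cam; dr/=np.linalg.norm(dr); f=w[(w-w.mean(0))@dr>-.002]
        sol=np.linalg.lstsq(np.c_[2*f,np.ones(len(f))],(f**2).sum(1),rcond=None)[0]
        print(n,t,'centre',sol[:2].round(4),'r',np.sqrt(sol[2]+sol[:2]@sol[:2]).round(4))
    for nm,(u,v) in dict(scene=dict(glue=(408,230),red=(347,175),black=(388,233)),side=dict(glue=(340,280),red=(376,192),black=(352,268)))[n].items():
        print(n,nm,world(c)[v,u].round(3))
c=np.load('pics/wrist.npz'); hsv=cv2.cvtColor(c['img'],cv2.COLOR_RGB2HSV)
m=((hsv[...,1]<40)&(hsv[...,2]>165)).astype(np.uint8); m[:105]=0;m[205:]=0;m[:,:250]=0;m[:,340:]=0
m=cv2.morphologyEx(m,cv2.MORPH_CLOSE,np.ones((7,7)))
cs,_=cv2.findContours(m,0,1); p=max(cs,key=cv2.contourArea); a=cv2.approxPolyDP(p,2.5,True)[:,0]
for q,w in zip(a,wray(c,a,.06)): print(q,w.round(4))
D=wray(c,[(330,65),(285,53),(318,115)],.0535);print(D.round(3))
E
```

```text
scene 6 centre [ 0.4365 -0.1794] r 0.0306
scene 10 centre [ 0.6042 -0.1915] r 0.0303
scene 14 centre [ 0.4996 -0.2987] r 0.0304
scene glue [ 0.595 -0.383  0.099]
scene red [ 0.728 -0.079  0.039]
scene black [ 0.641 -0.303  0.001]
side 6 centre [ 0.4381 -0.1773] r 0.0292
side 10 centre [ 0.6075 -0.1892] r 0.0288
side 14 centre [ 0.5022 -0.2963] r 0.0294
side glue [ 0.604 -0.391  0.065]
side red [ 0.737 -0.077  0.043]
side black [ 0.64  -0.318  0.012]
[305 115] [0.627  0.0715 0.06  ]
[300 145] [0.6215 0.0401 0.06  ]
[265 145] [0.5843 0.0407 0.06  ]
[256 154] [0.5741 0.0313 0.06  ]
[256 164] [0.5737 0.0205 0.06  ]
[265 175] [0.5832 0.0084 0.06  ]
[294 180] [0.6146 0.0027 0.06  ]
[294 196] [ 0.6142 -0.0149  0.06  ]
[320 199] [ 0.6423 -0.0183  0.06  ]
[332 119] [0.6549 0.0673 0.06  ]
[[0.653 0.125 0.053]
 [0.605 0.14  0.053]
 [0.64  0.072 0.053]]
```

Stand: origin (0.6007, 0.0228), yaw −8.3°; the nose tip fits to 1 mm. Discs (mean of both views): thick (0.501,−0.2975), medium (0.606,−0.190), thin (0.437,−0.178). I start with the thick one.

```bash
python3 -m handwheel '[[[-0.075,-0.149,-0.06],[0,0,1]],[[-0.075,-0.149,-0.06],[0,0,1]],[[-0.075,-0.149,-0.06],[0,0,1]],[[-0.075,-0.149,-0.06],[0,0,1]],[[-0.075,-0.149,-0.06],[0,0,1]],[[-0.075,-0.149,-0.06],[0,0,1]],[[-0.075,-0.149,-0.06],[0,0,1]],[[-0.075,-0.149,-0.06],[0,0,1]]]' -1 30
python3 - <<'E'
from h import *
s=bot.state();print(s['qpos'].round(1),s['ee_pos'],s['tcp_rot'])
c=shot('wrist'); cv2.imwrite('pics/wrist1.png',c['img'][:,:,::-1])
E
```

```text
t: 1.15
ee_pos: [0.4992, -0.2991, 0.1181]
tcp_rot: [180.0, -0.0, 170.3]
wrist_force: [0.5, 0.0, 0.1]
gripper_width: 0.0882
gripper_force: 0.0
[ 38.1  34.  -15.6 103.   12.4  44.6  96.5] [ 0.49916409 -0.29909686  0.11808577] [ 1.79991465e+02 -1.02798110e-02  1.70330761e+02]
```

View pics/wrist1.png

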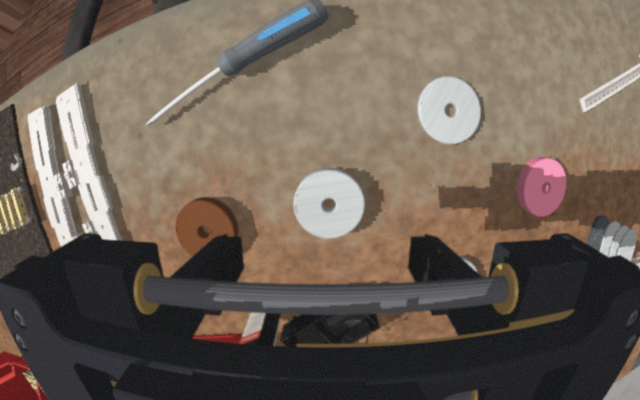

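The wrist view shows the thick disc at (329,204), centred between the fingers, and the thin one at (450,110). I'll cast both to world coordinates.

```bash
cat >> h.py <<'E'
def wdisc(u,v,t,R=50,zoff=0):
    c=np.load('pics/wrist.npz');hsv=cv2.cvtColor(c['img'],cv2.COLOR_RGB2HSV)
    m=((hsv[...,1]<45)&(hsv[...,2]>130)).astype(np.uint8);k=np.zeros_like(m);cv2.circle(k,(u,v),R,1,-1)
    cs,_=cv2.findContours(m&k,0,1);p=max(cs,key=cv2.contourArea)[:,0]
    w=wray(c,p,t/1e3+zoff)[:,:2];o,r=cv2.minEnclosingCircle((w*1000).astype(np.float32));return np.round(o,1),round(r,1),w.mean(0).round(4)
E
python3 - <<'E'
from h import *
print(wdisc(329,204,14),wdisc(450,110,6))
E
```

```text
(array([ 500.8, -298.2]), 31.0, array([ 0.5006, -0.2983])) (array([ 437.5, -180.8]), 31.1, array([ 0.4371, -0.1811]))
```

```bash
python3 -m handwheel '[[[0.006,0.004,-0.1],[0,0,0.14]],[[0,0,-0.14],[0,0,0]],[[0,0,-0.12],[0,0,0]],[[0,0,-0.06],[0,0,0]],[[0,0,-0.04],[0,0,0]],[[0,0,0],[0,0,0]],[[0,0,0],[0,0,0]],[[0,0,0],[0,0,0]]]' -1 30
python3 -m handwheel '[[[0,0,0],[0,0,0]],[[0,0,0],[0,0,0]],[[0,0,0],[0,0,0]],[[0,0,0],[0,0,0]],[[0,0,0.04],[0,0,0]],[[0,0,0.08],[0,0,0]],[[0,0,0.1],[0,0,0]],[[0,0,0.08],[0,0,0]]]' 1 30
```

```text
t: 2.2
ee_pos: [0.502, -0.2973, 0.0045]
tcp_rot: [-180.0, 0.1, 171.4]
wrist_force: [0.2, -0.5, 0.6]
gripper_width: 0.0885
gripper_force: 0.0
t: 3.2
ee_pos: [0.5019, -0.2973, 0.0809]
tcp_rot: [-180.0, 0.1, 171.4]
wrist_force: [1.1, -0.2, -3.2]
gripper_width: 0.059
gripper_force: 30.0
```

```bash
python3 -m handwheel '[[[0.005,0.15,0],[0,0,0.03]],[[0.005,0.2,0],[0,0,0]],[[0.005,0.22,0],[0,0,0]],[[0.005,0.22,0],[0,0,0]],[[0.005,0.22,-0.05],[0,0,0]],[[0.005,0.2,-0.1],[0,0,0]],[[0.005,0.12,-0.1],[0,0,0]],[[0,0,0],[0,0,0]]]' 1 30
python3 - <<'E'
from h import *
c=shot('wrist');d=shot('side')
a=c['img'][60:300,150:500,::-1];b=d['img'][120:240,240:400,::-1]
cv2.imwrite('pics/ins.png',np.vstack([cv2.resize(a,(438,300)),cv2.resize(b,(438,300),interpolation=3)]))
s=bot.state();print(s['ee_pos'],s['tcp_rot'])
E
```

```text
t: 4.2
ee_pos: [0.5093, 0.0391, 0.0157]
tcp_rot: [179.9, -0.1, 172.0]
wrist_force: [0.3, -0.5, -2.7]
gripper_width: 0.0591
gripper_force: 30.0
[0.51052433 0.03509429 0.01681814] [-1.79967977e+02  2.37583679e-02  1.71720847e+02]
```

View pics/ins.png

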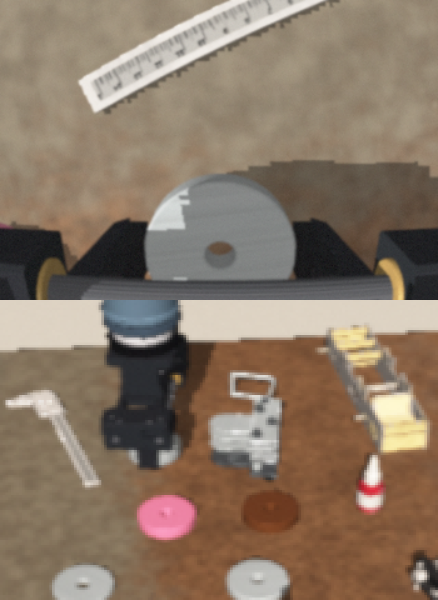

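The disc is held level in front of the stand, on the stand's axis to within 1 mm. I'll raise it 1.3 mm and slide it in.

```bash
python3 -m handwheel '[[[0.03,-0.0044,0.006],[0,0,0]],[[0.05,-0.0073,0],[0,0,0]],[[0.05,-0.0073,0],[0,0,0]],[[0.05,-0.0073,0],[0,0,0]],[[0.05,-0.0073,0],[0,0,0]],[[0.05,-0.0073,0],[0,0,0]],[[0.03,-0.0044,0],[0,0,0]],[[0,0,0],[0,0,0]]]' 1 30
```

```text
t: 5.3
ee_pos: [0.5882, 0.0241, 0.0176]
tcp_rot: [180.0, 0.0, 171.7]
wrist_force: [-0.7, -0.7, -3.3]
gripper_width: 0.0595
gripper_force: 30.0
```

```bash
python3 -m handwheel '[[[0.018,-0.0026,0],[0,0,0]],[[0.016,-0.0023,0],[0,0,0]],[[0.012,-0.0018,0],[0,0,0]],[[0.006,-0.0009,0],[0,0,0]],[[0.004,-0.0006,0],[0,0,0]],[[0,0,0],[0,0,0]],[[0,0,0],[0,0,0]],[[0,0,0],[0,0,0]]]' 1 30
```

```text
t: 6.3
ee_pos: [0.6002, 0.0227, 0.0173]
tcp_rot: [-180.0, -0.2, 171.7]
wrist_force: [-5.3, 1.8, -1.8]
gripper_width: 0.059
gripper_force: 30.0
```

Contact with the posts: −5 N with the TCP at home. I'll press a little more, lower, then release.

```bash
python3 -m handwheel '[[[0.006,-0.0009,0],[0,0,0]],[[0.004,-0.0006,0],[0,0,0]],[[0,0,0],[0,0,0]],[[0,0,-0.003],[0,0,0]],[[0,0,-0.003],[0,0,0]],[[0,0,0],[0,0,0]],[[0,0,0],[0,0,0]],[[0,0,0],[0,0,0]]]' 1 30
python3 -m handwheel '[[[0,0,0],[0,0,0]],[[0,0,0],[0,0,0]],[[0,0,0],[0,0,0]],[[0,0,0],[0,0,0]],[[0,0,0],[0,0,0]],[[0,0,0.08],[0,0,0]],[[0,0,0.16],[0,0,0]],[[0,0,0.2],[0,0,0]]]' -1 30
```

```text
t: 7.3
ee_pos: [0.6015, 0.0235, 0.0158]
tcp_rot: [180.0, -0.3, 171.8]
wrist_force: [-8.9, 3.7, 2.6]
gripper_width: 0.0592
gripper_force: 30.0
t: 8.3
ee_pos: [0.6038, 0.0217, 0.1281]
tcp_rot: [-180.0, -0.0, 171.7]
wrist_force: [-0.0, -0.4, 0.3]
gripper_width: 0.0881
gripper_force: 0.0
```

```bash
python3 -m handwheel '[[[0.001,-0.07,0],[0,0,0]],[[0.001,-0.14,0],[0,0,0]],[[0.001,-0.16,0],[0,0,0]],[[0.001,-0.16,0],[0,0,0]],[[0.001,-0.16,-0.02],[0,0,0]],[[0.001,-0.11,-0.02],[0,0,0]],[[0.001,-0.05,0],[0,0,0]],[[0,0,0],[0,0,0]]]' -1 30
python3 - <<'E'
from h import *
c=shot('wrist');print(wdisc(329,204,10,60),bot.state()['ee_pos'],bot.state()['tcp_rot'])
E
```

```text
t: 9.3
ee_pos: [0.6058, -0.1913, 0.1163]
tcp_rot: [180.0, -0.0, 171.6]
wrist_force: [-0.6, 0.6, -0.4]
gripper_width: 0.088
gripper_force: 0.0
(array([ 606.3, -189.6]), 30.6, array([ 0.6059, -0.1896])) [ 0.60607671 -0.18982718  0.11637418] [1.79955644e+02 3.97186757e-03 1.71727640e+02]
```

```bash
python3 -m handwheel '[[[0,0,-0.1],[0,0,0]],[[0,0,-0.14],[0,0,0]],[[0,0,-0.12],[0,0,0]],[[0,0,-0.06],[0,0,0]],[[0,0,-0.032],[0,0,0]],[[0,0,0],[0,0,0]],[[0,0,0],[0,0,0]],[[0,0,0],[0,0,0]]]' -1 30
python3 -m handwheel '[[[0,0,0],[0,0,0]],[[0,0,0],[0,0,0]],[[0,0,0],[0,0,0]],[[0,0,0],[0,0,0]],[[0,0,0.06],[0,0,0]],[[0,0,0.1],[0,0,0]],[[0,0,0.12],[0,0,0]],[[0,0,0.08],[0,0,0]]]' 1 30
```

```text
t: 10.35
ee_pos: [0.6066, -0.191, 0.0041]
tcp_rot: [-180.0, 0.1, 171.7]
wrist_force: [-0.0, -0.0, -0.1]
gripper_width: 0.0883
gripper_force: 0.0
t: 11.35
ee_pos: [0.6065, -0.1911, 0.0953]
tcp_rot: [-180.0, 0.1, 171.7]
wrist_force: [1.0, -0.1, -1.5]
gripper_width: 0.0587
gripper_force: 30.0
```

```bash
python3 -m handwheel '[[[-0.04,0.08,0],[0,0,0]],[[-0.06,0.14,0],[0,0,0]],[[-0.07,0.17,0],[0,0,0]],[[-0.07,0.17,0],[0,0,0]],[[-0.07,0.16,-0.04],[0,0,0]],[[-0.044,0.12,-0.1],[0,0,0]],[[-0.03,0.065,-0.09],[0,0,0]],[[0,0,0],[0,0,0]]]' 1 30
python3 - <<'E'
from h import *
c=shot('wrist');s=bot.state();t=s['ee_pos']-[.6007,.0228,0];print(s['ee_pos'],s['tcp_rot'],'stand xy',t[0]*.9895-t[1]*.1444,t[0]*.1444+t[1]*.9895)
E
```

```text
t: 12.35
ee_pos: [0.5083, 0.0367, 0.0349]
tcp_rot: [-180.0, -0.2, 171.9]
wrist_force: [1.3, 0.1, -1.6]
gripper_width: 0.0588
gripper_force: 30.0
[0.50975433 0.03538043 0.03584597] [-1.79960480e+02 -4.95327341e-02  1.71763727e+02] stand xy -0.09180735789053396 -0.0006842189185915816
```

```bash
python3 -m handwheel '[[[0.03,-0.0044,0.008],[0,0,0]],[[0.05,-0.0073,0],[0,0,0]],[[0.05,-0.0073,0],[0,0,0]],[[0.05,-0.0073,0],[0,0,0]],[[0.05,-0.0073,0],[0,0,0]],[[0.05,-0.0073,0],[0,0,0]],[[0.03,-0.0044,0],[0,0,0]],[[0.004,-0.0006,0],[0,0,0]]]' 1 30
python3 -m handwheel '[[[0.018,-0.0026,0],[0,0,0]],[[0.016,-0.0023,0],[0,0,0]],[[0.012,-0.0018,0],[0,0,0]],[[0.006,-0.0009,0],[0,0,0]],[[0.004,-0.0006,0],[0,0,0]],[[0,0,0],[0,0,0]],[[0,0,0],[0,0,0]],[[0,0,0],[0,0,0]]]' 1 30
```

```text
t: 13.4
ee_pos: [0.5889, 0.024, 0.0376]
tcp_rot: [180.0, 0.0, 171.7]
wrist_force: [-0.6, -0.8, -2.4]
gripper_width: 0.0585
gripper_force: 30.0
t: 14.4
ee_pos: [0.6002, 0.0228, 0.0371]
tcp_rot: [-180.0, -0.2, 171.7]
wrist_force: [-5.6, 2.3, 0.5]
gripper_width: 0.0585
gripper_force: 30.0
```

```bash
python3 -m handwheel '[[[0.006,-0.0009,0],[0,0,0]],[[0.004,-0.0006,0],[0,0,0]],[[0,0,0],[0,0,0]],[[0,0,-0.003],[0,0,0]],[[0,0,-0.003],[0,0,0]],[[0,0,0],[0,0,0]],[[0,0,0],[0,0,0]],[[0,0,0],[0,0,0]]]' 1 30
python3 -m handwheel '[[[0,0,0],[0,0,0]],[[0,0,0],[0,0,0]],[[0,0,0],[0,0,0]],[[0,0,0],[0,0,0]],[[0,0,0],[0,0,0]],[[0,0,0.08],[0,0,0]],[[0,0,0.14],[0,0,0]],[[0,0,0.16],[0,0,0]]]' -1 30
```

```text
t: 15.4
ee_pos: [0.6016, 0.0236, 0.0354]
tcp_rot: [180.0, -0.4, 171.8]
wrist_force: [-8.1, 5.1, 2.2]
gripper_width: 0.059
gripper_force: 30.0
t: 16.4
ee_pos: [0.6049, 0.0217, 0.1332]
tcp_rot: [180.0, 0.0, 171.7]
wrist_force: [-0.2, -0.9, -0.9]
gripper_width: 0.088
gripper_force: 0.0
```

```bash
python3 -m handwheel '[[[-0.06,-0.07,0],[0,0,0]],[[-0.1,-0.12,0],[0,0,0]],[[-0.12,-0.15,0],[0,0,0]],[[-0.13,-0.16,0],[0,0,0]],[[-0.12,-0.15,-0.02],[0,0,0]],[[-0.09,-0.1,-0.02],[0,0,0]],[[-0.05,-0.057,-0.02],[0,0,0]],[[0,0,0],[0,0,0]]]' -1 30
python3 - <<'E'
from h import *
c=shot('wrist');print(wdisc(329,204,6,60),bot.state()['ee_pos'],bot.state()['tcp_rot'])
E
```

```text
t: 17.4
ee_pos: [0.4372, -0.1807, 0.1165]
tcp_rot: [-180.0, 0.0, 171.6]
wrist_force: [0.6, 0.5, 0.6]
gripper_width: 0.0881
gripper_force: 0.0
(array([ 436.9, -179.5]), 30.8, array([ 0.4367, -0.1799])) [ 0.4383267  -0.17965854  0.11668958] [1.79979444e+02 6.40291333e-02 1.71710793e+02]
```

```bash
python3 -m handwheel '[[[-0.005,0,-0.1],[0,0,0]],[[0,0,-0.14],[0,0,0]],[[0,0,-0.12],[0,0,0]],[[0,0,-0.06],[0,0,0]],[[0,0,-0.03],[0,0,0]],[[0,0,-0.01],[0,0,0]],[[0,0,0],[0,0,0]],[[0,0,0],[0,0,0]]]' -1 30
python3 -m handwheel '[[[0,0,0],[0,0,0]],[[0,0,0],[0,0,0]],[[0,0,0],[0,0,0]],[[0,0,0],[0,0,0]],[[0,0,0.06],[0,0,0]],[[0,0,0.1],[0,0,0]],[[0,0,0.12],[0,0,0]],[[0,0,0.08],[0,0,0]]]' 1 30
```

```text
t: 18.45
ee_pos: [0.4367, -0.1804, 0.0018]
tcp_rot: [-180.0, 0.1, 171.7]
wrist_force: [0.1, -0.0, 0.3]
gripper_width: 0.088
gripper_force: 0.0
t: 19.45
ee_pos: [0.4365, -0.1804, 0.0932]
tcp_rot: [-180.0, 0.1, 171.7]
wrist_force: [0.2, 0.9, -1.6]
gripper_width: 0.0585
gripper_force: 30.0
```

```bash
python3 -m handwheel '[[[0.03,0.07,0],[0,0,0]],[[0.04,0.13,0],[0,0,0]],[[0.05,0.16,0],[0,0,0]],[[0.06,0.17,0],[0,0,0]],[[0.05,0.16,-0.04],[0,0,0]],[[0.04,0.11,-0.08],[0,0,0]],[[0.024,0.063,-0.04],[0,0,0]],[[0,0,0],[0,0,0]]]' 1 30
python3 - <<'E'
from h import *
c=shot('wrist');d=shot('side');s=bot.state();t=s['ee_pos']-[.6007,.0228,0];print(s['ee_pos'],s['tcp_rot'],'stand xy',t[0]*.9895-t[1]*.1444,t[0]*.1444+t[1]*.9895)
cv2.imwrite('pics/side2.png',cv2.resize(d['img'][120:220,240:400,::-1],(800,500),interpolation=3))
E
```

```text
t: 20.45
ee_pos: [0.5095, 0.0362, 0.0511]
tcp_rot: [-180.0, -0.1, 171.8]
wrist_force: [-0.1, -0.3, -1.1]
gripper_width: 0.0586
gripper_force: 30.0
[0.50951791 0.03406235 0.05161318] [-1.79937829e+02 -7.69973551e-03  1.71623727e+02] stand xy -0.09185096175770237 -0.0020225981315594305
```

View pics/side2.png

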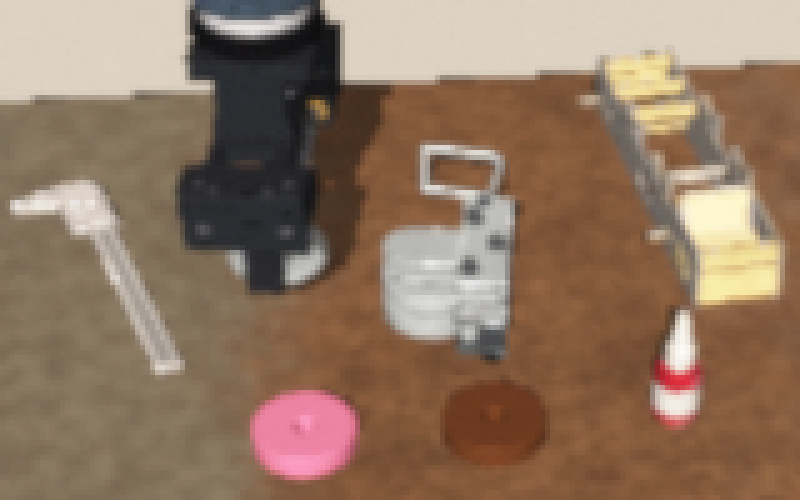

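The thick and medium discs are seated flush in the stand at (420,290), and the thin one is held in front at (280,255). The keeper is open at (460,170). Now I'll insert the thin disc.

```bash
python3 -m handwheel '[[[0.03,-0.0004,0.001],[0,0,0]],[[0.05,-0.0073,0],[0,0,0]],[[0.05,-0.0073,0],[0,0,0]],[[0.05,-0.0073,0],[0,0,0]],[[0.05,-0.0073,0],[0,0,0]],[[0.05,-0.0073,0],[0,0,0]],[[0.03,-0.0044,0],[0,0,0]],[[0.004,-0.0006,0],[0,0,0]]]' 1 30
python3 -m handwheel '[[[0.018,-0.0026,0],[0,0,0]],[[0.016,-0.0023,0],[0,0,0]],[[0.012,-0.0018,0],[0,0,0]],[[0.006,-0.0009,0],[0,0,0]],[[0.004,-0.0006,0],[0,0,0]],[[0,0,0],[0,0,0]],[[0,0,0],[0,0,0]],[[0,0,0],[0,0,0]]]' 1 30
```

```text
t: 21.55
ee_pos: [0.5886, 0.025, 0.0514]
tcp_rot: [180.0, 0.0, 171.7]
wrist_force: [0.1, 0.3, -1.6]
gripper_width: 0.0585
gripper_force: 30.0
t: 22.55
ee_pos: [0.601, 0.0236, 0.0511]
tcp_rot: [-180.0, -0.1, 171.7]
wrist_force: [-4.8, 2.0, -1.3]
gripper_width: 0.0584
gripper_force: 30.0
```

```bash
python3 -m handwheel '[[[0.006,-0.0009,0],[0,0,0]],[[0.004,-0.0006,0],[0,0,0]],[[0,0,0],[0,0,0]],[[0,0,-0.003],[0,0,0]],[[0,0,-0.003],[0,0,0]],[[0,0,0],[0,0,0]],[[0,0,0],[0,0,0]],[[0,0,0],[0,0,0]]]' 1 30
python3 -m handwheel '[[[0,0,0],[0,0,0]],[[0,0,0],[0,0,0]],[[0,0,0],[0,0,0]],[[0,0,0],[0,0,0]],[[0,0,0],[0,0,0]],[[0,0,0.08],[0,0,0]],[[0,0,0.1],[0,0,0]],[[0,0,0.14],[0,0,0]]]' -1 30
python3 - <<'E'
from h import *
c=shot('wrist');d=shot('side');e=shot('scene')
cv2.imwrite('pics/mix.png',np.hstack([cv2.resize(d['img'][130:220,290:410,::-1],(400,300),interpolation=3),cv2.resize(e['img'][130:205,250:350,::-1],(400,300),interpolation=3)]))
P=world(d);q=P[140:185,355:410].reshape(-1,3);q=q[(q[:,2]>.008)&(q[:,2]<.08)];print('loco near edge x', np.percentile(q[:,0],[0.5,2,5,50]).round(3),'y',np.percentile(q[:,1],[1,99]).round(3))
W=world(d)[146:172,318:345].reshape(-1,3);W=W[(W[:,2]>.044)&(W[:,2]<.062)&(W[:,1]>.075)&(W[:,1]<.17)];print(len(W),W[np.argsort(W[:,1])][::4].round(3).tolist())
E
```

```text
t: 23.55
ee_pos: [0.6016, 0.0237, 0.0498]
tcp_rot: [-180.0, -0.3, 171.8]
wrist_force: [-11.9, 2.7, 7.7]
gripper_width: 0.0585
gripper_force: 30.0
t: 24.55
ee_pos: [0.6045, 0.0227, 0.1316]
tcp_rot: [180.0, -0.0, 171.7]
wrist_force: [0.4, 0.0, 0.2]
gripper_width: 0.088
gripper_force: 0.0
loco near edge x [0.736 0.74  0.744 0.781] y [-0.068  0.221]
25 [[0.642, 0.086, 0.053], [0.647, 0.103, 0.053], [0.651, 0.115, 0.056], [0.646, 0.129, 0.055], [0.637, 0.133, 0.052], [0.63, 0.135, 0.055], [0.624, 0.137, 0.054]]
```

View pics/mix.png

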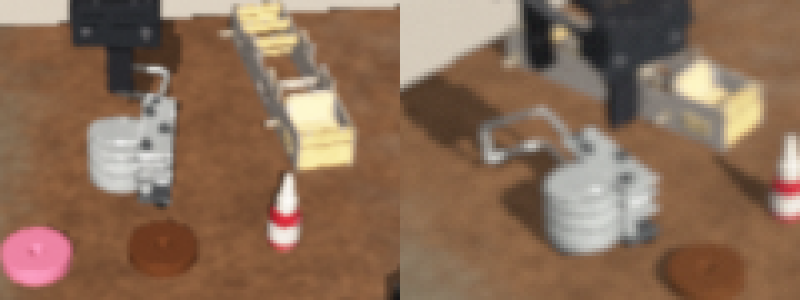

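All three discs are flush; the keeper is open at about 1.67 rad. Next I'll work out the path for pushing the keeper with closed fingers.

```bash
python3 - <<'E'
from h import *
a=np.radians(-8.3);R=np.array([[np.cos(a),-np.sin(a)],[np.sin(a),np.cos(a)]]);o=np.array([.6007,.0228])
W=[np.array([58,91.])]
for t in np.radians([96,84,72,60,48,36,26,18,11,5,0,-2]):
    u=np.array([-np.cos(t),np.sin(t)]);n=np.array([np.sin(t),np.cos(t)])
    W.append(np.array([30,46])+45*u+n*(2.5+9*abs(n[0])+17.5*abs(n[1])))
W=np.array(W)/1e3@R.T+o;p=bot.state()['ee_pos'];print(p)
print(W.round(4));print(((W[0]-p[:2])/.25).round(3));print((np.diff(W,axis=0)/.25).round(3))
E
```

```text
[0.60655421 0.02287427 0.13303652]
[[0.6712 0.1045]
 [0.661  0.1043]
 [0.6521 0.1084]
 [0.6457 0.1111]
 [0.6381 0.1128]
 [0.6294 0.113 ]
 [0.6201 0.1111]
 [0.6123 0.1077]
 [0.6064 0.1036]
 [0.6016 0.0991]
 [0.598  0.0945]
 [0.5954 0.0903]
 [0.5945 0.0891]]
[0.259 0.326]
[[-0.041 -0.001]
 [-0.036  0.016]
 [-0.026  0.011]
 [-0.03   0.007]
 [-0.035  0.001]
 [-0.037 -0.008]
 [-0.031 -0.014]
 [-0.024 -0.016]
 [-0.019 -0.018]
 [-0.015 -0.018]
 [-0.01  -0.017]
 [-0.003 -0.005]]
```

```bash
python3 -m handwheel '[[[0.04,0.05,0],[0,0,0]],[[0.05,0.06,0],[0,0,0]],[[0.06,0.08,0],[0,0,0]],[[0.06,0.08,0],[0,0,0]],[[0.049,0.056,0],[0,0,0]],[[0,0,0],[0,0,0]],[[0,0,0],[0,0,0]],[[0,0,0],[0,0,0]]]' 1 10
python3 - <<'E'
from h import *
c=shot('wrist');s=bot.state();print(s['ee_pos'],s['tcp_rot'],s['gripper_width'])
cv2.imwrite('pics/wk.png',c['img'][:,:,::-1])
E
```

```text
t: 25.7
ee_pos: [0.6691, 0.1032, 0.1297]
tcp_rot: [-180.0, -0.0, 171.6]
wrist_force: [-0.4, 0.2, 0.6]
gripper_width: 0.01
gripper_force: 0.0
[0.66916188 0.10326291 0.12985309] [-1.79962352e+02 -2.01379044e-02  1.71649774e+02] 0.006013647414802421
```

View pics/wk.png

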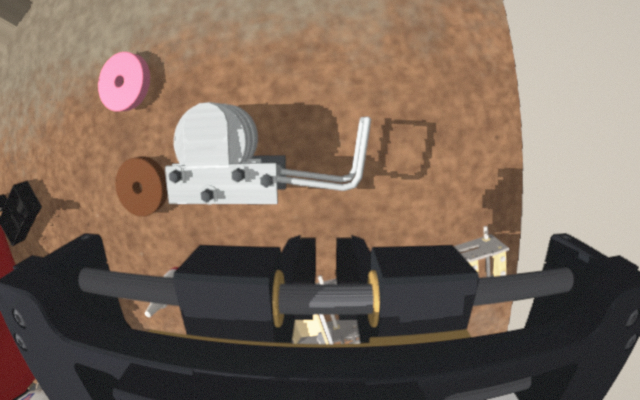

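The keeper arm runs from (278,178) to (352,182). The closed fingers, columns 285–365, are behind it and clear of the cover. I'll descend and push.

```bash
python3 -m handwheel '[[[0.008,0.004,-0.08],[0,0,0]],[[0,0,-0.12],[0,0,0]],[[0,0,-0.1],[0,0,0]],[[0,0,-0.06],[0,0,0]],[[0,0,-0.032],[0,0,0]],[[0,0,0],[0,0,0]],[[0,0,0],[0,0,0]],[[0,0,0],[0,0,0]]]' 1 10
python3 -m handwheel '[[[-0.041,-0.001,0],[0,0,0]],[[-0.036,0.016,0],[0,0,0]],[[-0.026,0.011,0],[0,0,0]],[[-0.03,0.007,0],[0,0,0]],[[-0.035,0.001,0],[0,0,0]],[[-0.037,-0.008,0],[0,0,0]],[[0,0,0],[0,0,0]],[[0,0,0],[0,0,0]]]' 1 10
```

```text
t: 26.75
ee_pos: [0.6721, 0.1053, 0.0329]
tcp_rot: [180.0, 0.1, 171.7]
wrist_force: [-0.5, 0.3, -0.4]
gripper_width: 0.0007
gripper_force: 0.0
t: 27.75
ee_pos: [0.6199, 0.1116, 0.0318]
tcp_rot: [-180.0, -0.0, 171.7]
wrist_force: [0.0, 0.6, -0.3]
gripper_width: 0.0003
gripper_force: 0.0
```

```bash
python3 -m handwheel '[[[-0.031,-0.014,0],[0,0,0]],[[-0.024,-0.016,0],[0,0,0]],[[-0.019,-0.018,0],[0,0,0]],[[-0.015,-0.018,0],[0,0,0]],[[-0.01,-0.017,0],[0,0,0]],[[0,0,0],[0,0,0]],[[0,0,0],[0,0,0]],[[0,0,0],[0,0,0]]]' 1 10
python3 - <<'E'
from h import *
c=shot('wrist');d=shot('side')
cv2.imwrite('pics/k2.png',np.hstack([cv2.resize(c['img'][60:260,100:500,::-1],(480,240)),cv2.resize(d['img'][130:220,290:410,::-1],(320,240),interpolation=3)]))
E
```

```text
t: 28.75
ee_pos: [0.5954, 0.091, 0.0319]
tcp_rot: [-180.0, -0.0, 171.7]
wrist_force: [1.2, -0.3, -0.8]
gripper_width: 0.0001
gripper_force: 0.0
```

View pics/k2.png

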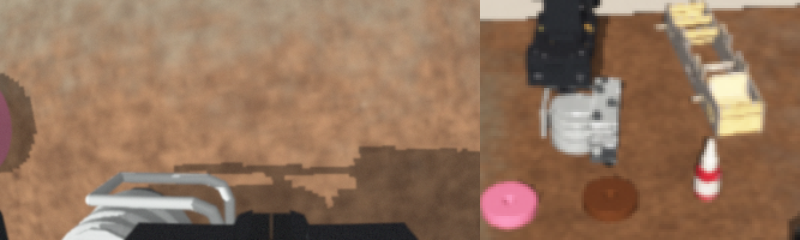

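The keeper is now across the front and nearly shut. I'll push on to its stop, watching the force.

```bash
python3 -m handwheel '[[[-0.0012,-0.008,0],[0,0,0]],[[0,0,0],[0,0,0]],[[-0.0006,-0.004,0],[0,0,0]],[[0,0,0],[0,0,0]],[[0,0,0],[0,0,0]],[[0,0,0],[0,0,0]],[[0,0,0],[0,0,0]],[[0,0,0],[0,0,0]]]' 1 10
python3 -m handwheel '[[[-0.0012,-0.008,0],[0,0,0]],[[0,0,0],[0,0,0]],[[-0.0006,-0.004,0],[0,0,0]],[[0,0,0],[0,0,0]],[[0,0,0],[0,0,0]],[[0,0,0],[0,0,0]],[[0,0,0],[0,0,0]],[[0,0,0],[0,0,0]]]' 1 10
```

```text
t: 29.85
ee_pos: [0.5951, 0.089, 0.032]
tcp_rot: [179.9, 0.0, 171.7]
wrist_force: [0.4, 5.0, -2.2]
gripper_width: 0.0006
gripper_force: 2.6
t: 30.85
ee_pos: [0.5951, 0.0888, 0.0321]
tcp_rot: [179.7, 0.1, 171.8]
wrist_force: [1.0, 10.6, -4.0]
gripper_width: 0.0009
gripper_force: 5.2
```

It is against the stop: 10.6 N with no further travel. I'll back off, lift clear and check.

```bash
python3 -m handwheel '[[[0.006,0.04,0],[0,0,0]],[[0.009,0.06,0],[0,0,0]],[[0.006,0.04,0.06],[0,0,0]],[[0,0.04,0.16],[0,0,0]],[[0,0.04,0.2],[0,0,0]],[[0,0.04,0.2],[0,0,0]],[[0,0,0.1],[0,0,0]],[[0,0,0],[0,0,0]]]' 1 10
python3 - <<'E'
from h import *
c=shot('wrist');d=shot('side');e=shot('scene');print(bot.state()['ee_pos'])
cv2.imwrite('pics/fin.png',np.hstack([cv2.resize(d['img'][140:210,295:375,::-1],(400,350),interpolation=3),cv2.resize(e['img'][140:210,260:340,::-1],(400,350),interpolation=3)]))
P=world(d);q=P[140:200,300:350].reshape(-1,3);t=q[:,:2]-[.6007,.0228];x=t[:,0]*.9895-t[:,1]*.1444;y=t[:,0]*.1444+t[:,1]*.9895
m=(q[:,2]>.044)&(q[:,2]<.056)&(x<-.031)&(x>-.06)&(abs(y)<.06);print('bar',np.c_[x,y,q[:,2]][m].round(3).tolist())
E
```

```text
t: 31.85
ee_pos: [0.6013, 0.1506, 0.2152]
tcp_rot: [179.9, 0.3, 171.7]
wrist_force: [0.2, 0.3, 0.0]
gripper_width: 0.0006
gripper_force: 0.0
[0.59913358 0.14949957 0.2110725 ]
bar [[-0.035, 0.044, 0.053], [-0.032, 0.042, 0.055], [-0.037, 0.037, 0.054], [-0.035, 0.041, 0.051], [-0.037, 0.032, 0.054], [-0.037, 0.03, 0.052], [-0.039, 0.023, 0.053], [-0.036, 0.022, 0.053], [-0.038, 0.013, 0.056], [-0.036, 0.02, 0.051], [-0.038, 0.011, 0.054], [-0.035, 0.013, 0.053], [-0.038, 0.008, 0.053], [-0.037, 0.003, 0.052], [-0.036, -0.006, 0.055], [-0.039, -0.004, 0.05], [-0.036, -0.004, 0.05], [-0.036, -0.007, 0.049], [-0.036, -0.009, 0.047]]
```

View pics/fin.png

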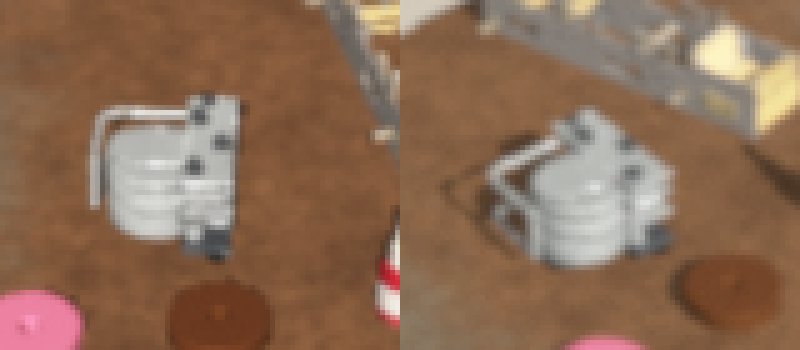

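The keeper is shut: the bar lies along x≈−36…−37 mm, out to y≈−6 mm of the stand. The discs are flush at (150,180), and the robot is clear of everything.

```bash
python3 -c "
from rig import bot
print(bot.job_done())"
```

```text
the job is handed in; nothing more can be done
None
```

I put all three discs home in their slots, swung the keeper shut against its stop, left the bystanders untouched, and handed the job in at about 32 s.

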